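# Set glazed test tiles to dry and close the glaze tubs

### The arm

A 6-joint arm with a two-finger parallel gripper is mounted at the origin on the work surface. World frame = base frame: x ahead of the robot, y to its left, z up, the work surface at z = 0. Lengths are in m, angles in rad, forces in N, time in s.
With the tool pointing down it reaches from about 0.4 to 0.925 m from the base axis. Payload 12.5 kg.
Tool frame: the origin (TCP) lies where the fingers leave the gripper's body, on its centre line; the fingertips stand 78 mm ahead of it and the grasp point (between the pads) lies 59 mm ahead of it; z points along the fingers, y is the direction in which the jaws open and shut (so a half turn about z gives the same grasp; the last joint's range is limited). The gripper opens to 95 mm and grips with 3 to 60 N. Pads are 20 mm wide; open, the fingers measure 119 mm over their backs; the gripper's body (75 mm by 180 mm) begins 59 mm behind the grasp point.
Start: joints at [-1.376, 0.491, 1.559, -0, 1.092, -0.106], TCP at [0.185, -0.597, 0.292] pointing down, gripper open.
Joint ranges: [-3.1, 3.1], [-0.84, 2.19], [0.05, 2.79], [-1.13, 4.28], [0.06, 2.93], [-2.69, 2.69]. Speed limits (rad/s): [2.22, 2.22, 2.79, 3.14, 3.14, 3.14].

### API

Orientations are given as a unit quaternion [x, y, z, w].
In Python, from plant import * gives the robot as it stands. Calls block until the motion is done:
- move_ptp(position, orientation): joint-space move of the TCP to a pose.
- line_to(position, orientation=None, rate=0.15, stop_force=None): straight line of the TCP; orientation=None keeps the orientation; rate is the mean speed in m/s. With stop_force (N) it stops when the force on the tool has changed by that much, and returns True; else False.
- set_joints(angles): joint-space move.
- move_gripper(opening, grip_force=None): finger opening in m; grip_force is the grip in N (None keeps the last); returns when the fingers have stopped.
- dwell(seconds).
- ik(position, orientation): joint angles nearest the present ones, or None.
- state(): the state.
- camera(name): name is "side" or "top"; returns the picture (420x560x3 uint8, red, green, blue); there is no depth.
- calibration(name): a dict with "intrinsics" (3x3 intrinsics, pixels), "pose" (4x4, takes a point from camera to world coordinates). Camera axes: x right, y down, z forward; pixel columns grow to the right and rows downward; lengths in m; the calibration is good to about 2 mm. A picture is of the moment at which its call begins. calibration takes no time and is no camera call.
A pose or a line that the arm cannot do raises IKError and nothing moves.
- close_job(): hands the job in, once; it reports no verdict.
The state is a dict: "time_s": time; "joints": joint angles; "qvel": joint speeds; "tau": joint torques, N m; "tool_pos": TCP position; "ee_rot": TCP orientation; "force": force on the tool from outside, world axes, zero at the start; "ft_torque": the same for the moment, N m; "opening": finger opening in m.
Only numpy, scipy, OpenCV 4.12 (cv2) and the standard library are available. Lean on these libraries where they do the work, as an engineer would, in place of code of your own. Each camera call takes 0.05 s, during which the arm holds its last target. There are 200 camera calls.

### The job

Clear up after glazing. Take every test tile out of the slotted holder, handling it only where it is bare and keeping everything off the raw glaze, and lean it back against the board of the drying ledge, glazed side out, lower edge in the channel behind the lip, square to the board and clear of its neighbours. Close both tubs, before or after: put each lid on the tub it fits, push it down until it snaps fully home and push no further; leave the other things on the bench where they are.

Things in the scene. Friction and masses are not known exactly. Their poses are not given: they have to be found in the camera images.
- ledge: plywood drying ledge, fixed, 290 mm long (its y); +x points out of the board to the side where tiles stand (about away from the robot). Base top 14 mm above the bench, x = -53 to 32 mm. Lip: batten on the base, x = 24 to 32 mm, 8 mm high. Tiles stand on the base in the channel x = 0 to 24 mm. Origin: on the bench under the board's foot line, mid length
- ledge_foot (a point): middle of the line where the front face of the ledge's board meets the base: ledge frame x = 0, z = 14 mm. From here the board leans back 20 degrees from the vertical
- ledge_edge (a point): middle of the upper front edge of the ledge's board: ledge frame x = -18.8, z = 65.7 mm. The board is a 9 mm thick strip, as long as the ledge
- holder: slotted wooden block, fixed, 240 (its x) x 64 (y) x 30 mm high, in which the tiles stand upright at first; four slots across it, 10 mm wide, 22 mm deep (slot floor 8 mm above the bench), at x = -90, -30, +30, +90 mm. Origin: centre of its underside
- tile1: bisque test tile, a slab 45 mm wide (its y), 100 mm tall (z), 8 mm thick (x), 74 g. Its +x face carries the glaze swatch; the top 36 mm and bottom 30 mm are bare. At first it stands in a slot of the holder, +x roughly away from the robot. Origin: centre of its lower edge face, z up along the slab. Two to four of the four tiles are present
- tile1_glaze: swatch of raw, powdery glaze on tile1, 39 x 34 mm and 1.5 mm proud, 30 to 64 mm above the tile's lower edge; it smudges at a touch. Origin: its centre; axes as the tile's
- tile2: bisque test tile, a slab 45 mm wide (its y), 100 mm tall (z), 8 mm thick (x), 74 g. Its +x face carries the glaze swatch; the top 36 mm and bottom 30 mm are bare. At first it stands in a slot of the holder, +x roughly away from the robot. Origin: centre of its lower edge face, z up along the slab. Two to four of the four tiles are present
- tile2_glaze: swatch of raw, powdery glaze on tile2, 39 x 34 mm and 1.5 mm proud, 30 to 64 mm above the tile's lower edge; it smudges at a touch. Origin: its centre; axes as the tile's
- tile3: bisque test tile, a slab 45 mm wide (its y), 100 mm tall (z), 8 mm thick (x), 74 g. Its +x face carries the glaze swatch; the top 36 mm and bottom 30 mm are bare. At first it stands in a slot of the holder, +x roughly away from the robot. Origin: centre of its lower edge face, z up along the slab. Two to four of the four tiles are present
- tile3_glaze: swatch of raw, powdery glaze on tile3, 39 x 34 mm and 1.5 mm proud, 30 to 64 mm above the tile's lower edge; it smudges at a touch. Origin: its centre; axes as the tile's
- tile4: bisque test tile, a slab 45 mm wide (its y), 100 mm tall (z), 8 mm thick (x), 74 g. Its +x face carries the glaze swatch; the top 36 mm and bottom 30 mm are bare. At first it stands in a slot of the holder, +x roughly away from the robot. Origin: centre of its lower edge face, z up along the slab. Two to four of the four tiles are present
- tile4_glaze: swatch of raw, powdery glaze on tile4, 39 x 34 mm and 1.5 mm proud, 30 to 64 mm above the tile's lower edge; it smudges at a touch. Origin: its centre; axes as the tile's
- tub_big_rim (a point): centre of the mouth of the larger tub, level with its rim
- tub_big: the larger white plastic glaze tub, open: upright, standing fast on the bench, 60 mm high, outside diameter 61 mm, mouth 54 mm; inside the mouth four springy nubs, 4.5 mm under the rim, catch the bead of the lid. Origin: centre of its underside
- lid_big: press-in snap lid of the larger tub, grey, about 30 g: flange 66 mm wide, 5 mm thick (14 to 19 mm above the origin) over a plug 14 mm long, 51 mm wide at its bead. Lies on its plug. Set loosely in the mouth it stands about 9 mm too high, on the nubs; pushed, it resists to a peak of about 6 to 12 N, then snaps: flange on the rim, origin 14 mm below it. Origin: centre of the plug's underside, z up
- tub_small_rim (a point): centre of the mouth of the smaller tub, level with its rim
- tub_small: the smaller white plastic glaze tub, open: upright, standing fast on the bench, 52 mm high, outside diameter 49 mm, mouth 42 mm; inside the mouth four springy nubs, 4.5 mm under the rim, catch the bead of the lid. Origin: centre of its underside
- lid_small: press-in snap lid of the smaller tub, grey, about 30 g: flange 54 mm wide, 5 mm thick (14 to 19 mm above the origin) over a plug 14 mm long, 39 mm wide at its bead. Lies on its plug. Set loosely in the mouth it stands about 9 mm too high, on the nubs; pushed, it resists to a peak of about 6 to 12 N, then snaps: flange on the rim, origin 14 mm below it. Origin: centre of the plug's underside, z up
- bowl: small terracotta bowl, bystander, 72 mm across, 32 mm tall
- stain: small white bottle, bystander, 38 mm across, 85 mm tall
- brush: brush lying on the bench, bystander, 170 mm long along its x
Mind the look-alikes: they are no part of the job. What is shaped like the tile2 but green is not meant.

How it is judged:
By the outcome, as a careful person would: the job done as asked, in the order asked, and still so for the second after the job is handed in, with the robot touching nothing.
Of tile1, tile2, tile3, tile4 only 2 to 4 are there at a start; the rules pass over those that are not, and their reading is None.
At some moment in a run one of lid_big, lid_small may be knocked a few centimetres aside while the robot is not near it.
It also fails if it takes over 210 s, if anything falls off the work surface, if the arm or the gripper's body presses on something with over 40 N, if the wrist force passes 120 N, or if a joint passes its speed limit or range.

## Working session

There is one attempt and no reset: what is moved stays moved. The work goes in short steps, each a Python script; the robot and the scene stay as the last script left them, time stands still between calls to the robot, and variables do not carry over. Pictures are saved under pics/ and viewed, about 12 in all and at most 16, crops included, and the job is handed in when it is done.

```bash
ls; mkdir -p pics; python3 - <<'E'
from plant import *
import cv2,numpy as np
for n in("top","side"):
    im=camera(n); cv2.imwrite(f"pics/{n}0.png",cv2.resize(im[:,:,::-1],None,fx=1.42,fy=1.42,interpolation=cv2.INTER_CUBIC))
    cv2.imwrite(f"pics/raw_{n}0.png",im[:,:,::-1])
    c=calibration(n); print(n,np.round(c["intrinsics"],1).tolist(),np.round(c["pose"],3).tolist())
print(state())
E
```

```text
pics
top [[498.9, 0.0, 283.9], [0.0, 498.9, 212.0], [0.0, 0.0, 1.0]] [[-0.001, -0.998, 0.058, 0.426], [-1.0, 0.002, 0.018, -0.033], [-0.018, -0.058, -0.998, 1.208], [0.0, 0.0, 0.0, 1.0]]
side [[492.1, 0.0, 287.1], [0.0, 492.1, 208.1], [0.0, 0.0, 1.0]] [[0.999, -0.01, 0.044, 0.465], [-0.041, -0.606, 0.794, -0.901], [0.019, -0.795, -0.606, 0.75], [0.0, 0.0, 0.0, 1.0]]
{'time_s': 0.1, 'joints': array([-1.37560003e+00,  4.91478881e-01,  1.55937005e+00, -6.96129836e-06,
        1.09168147e+00, -1.05558963e-01]), 'qvel': array([-0.00033957,  0.00054866, -0.00019505, -0.0002828 , -0.00128756,
       -0.00071156]), 'tau': array([ 3.75919364e-03, -6.13623405e+01, -2.58606219e+01,  6.94402051e-02,
        4.70024336e-02, -3.53914606e-05]), 'tool_pos': array([ 0.18517097, -0.59680468,  0.29173917]), 'ee_rot': array([ 9.88714226e-01,  1.49813083e-01, -2.40921929e-05, -4.68265561e-04]), 'force': array([-0.39336722,  0.28855969,  0.39213834]), 'ft_torque': array([-0.00551293,  0.00390665,  0.04164272]), 'opening': 0.09496049699987913}
```

View pics/top0.png

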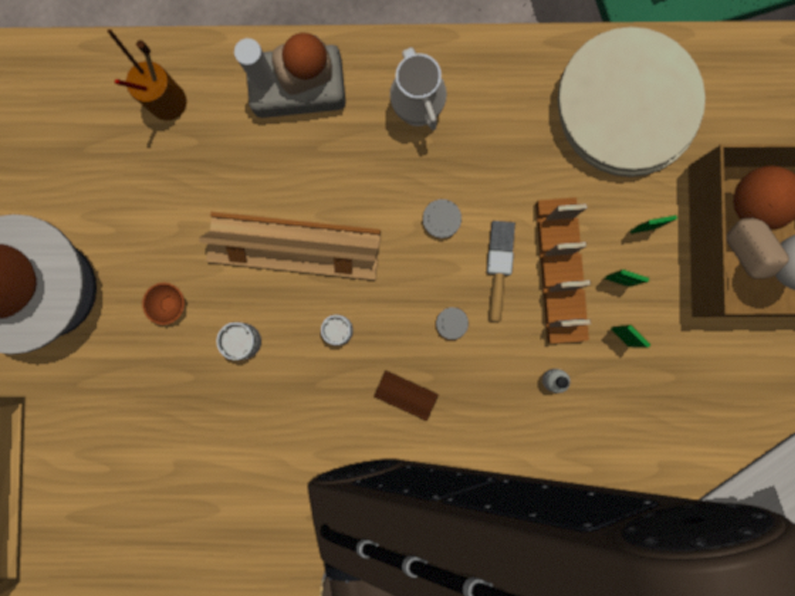

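View pics/side0.png

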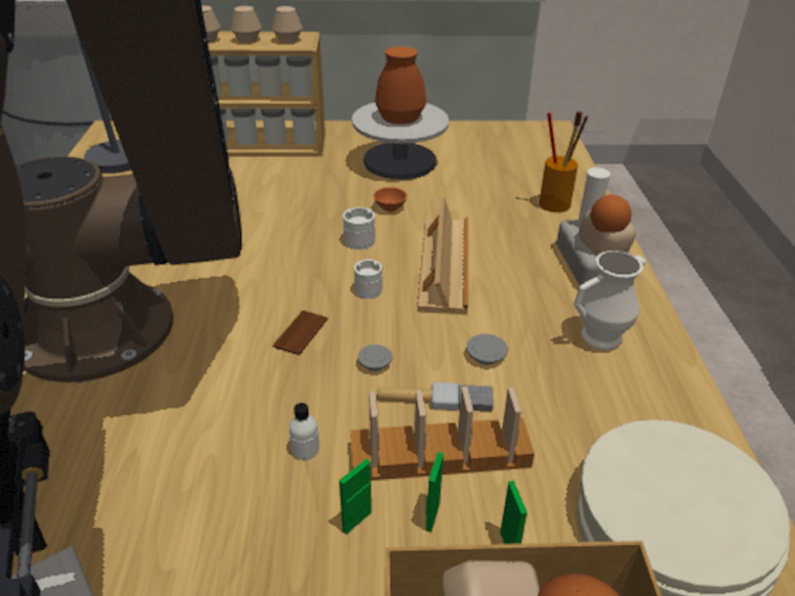

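Top view (1.42x pixels): the ledge is at (295,247), with its lip on the far side. The big lid is at (442,219) and the small lid at (452,323). The big tub is at (238,342) and the small tub at (337,331). The holder at (565,270) has four bisque tiles at rows 210, 247, 285 and 323. The green slabs at (652,224), (627,277) and (630,336) stand outside the holder, so they are the look-alikes to ignore.

```bash
cat > h.py <<'E'
import cv2,numpy as np
from plant import *
from scipy.spatial.transform import Rotation as R
def ray(n,uv):
    c=calibration(n);P=np.array(c["pose"]);d=P[:3,:3]@np.linalg.inv(c["intrinsics"])@np.array([uv[0],uv[1],1.])
    return P[:3,3],d
def onz(n,uv,z):
    o,d=ray(n,uv);return o+d*(z-o[2])/d[2]
def proj(n,X):
    c=calibration(n);P=np.linalg.inv(np.array(c["pose"]));p=np.array(c["intrinsics"])@(P[:3,:3]@np.asarray(X)+P[:3,3]);return p[:2]/p[2]
def tri(uvt,uvs):
    (a,d),(b,e)=ray("top",uvt),ray("side",uvs);d=d/np.linalg.norm(d);e=e/np.linalg.norm(e)
    s=np.linalg.lstsq(np.c_[d,-e],b-a,rcond=None)[0];p,q=a+s[0]*d,b+s[1]*e
    return (p+q)/2,np.linalg.norm(p-q)
def blobs(im,mask,amin=60):
    out=[]
    for c in cv2.findContours(mask.astype(np.uint8),cv2.RETR_EXTERNAL,cv2.CHAIN_APPROX_NONE)[0]:
        if cv2.contourArea(c)>=amin: out.append((c,cv2.contourArea(c),cv2.minAreaRect(c),cv2.fitEllipse(c)))
    return out
E
python3 - <<'E'
from h import *
im=cv2.imread("pics/raw_top0.png"); hsv=cv2.cvtColor(im,cv2.COLOR_BGR2HSV)
s=hsv[...,1];v=hsv[...,2]
m=(s<50)&(v>60); m[:130]=0; m[300:]=0; m[:,:110]=0; m[:,440:]=0
for c,a,r,e in blobs(im,m):
    (x,y),(w,h),ang=e
    print(int(a),np.round(e[0],1),np.round(e[1],1),int(v[int(y),int(x)]),"z19",np.round(onz("top",e[0],.019),4),"z60",np.round(onz("top",e[0],.06),4))
A=im[135:255,370:435]; B=im[140:260,140:280]
A=cv2.resize(A,None,fx=4.9,fy=4.9,interpolation=cv2.INTER_CUBIC);B=cv2.resize(B,(470,int(120*470/140)),interpolation=cv2.INTER_CUBIC)
o=np.zeros((590,800,3),np.uint8);o[:588,:318]=A[:588];o[:B.shape[0],325:795]=B;cv2.imwrite("pics/crop1.png",o)
im=cv2.imread("pics/raw_side0.png");cv2.imwrite("pics/crop2.png",np.vstack([cv2.resize(im[265:345,235:385],(790,421),interpolation=cv2.INTER_CUBIC)]))
E
```

```text
145 [391.3 267.7] [14.4 17.6] 83 z19 [ 0.3626 -0.2654  0.019 ] z60 [ 0.3648 -0.2573  0.06  ]
605 [167.2 239.9] [26.  29.7] 179 z19 [0.4287 0.2675 0.019 ] z60 [0.4286 0.2571 0.06  ]
344 [236.5 232.1] [20.5 21.5] 178 z19 [0.4472 0.1016 0.019 ] z60 [0.4464 0.097  0.06  ]
352 [317.9 227.4] [20.8 21.6] 123 z19 [ 0.458  -0.0926  0.019 ] z60 [ 0.4568 -0.0905  0.06  ]
546 [352.5 175.2] [17.6 44.8] 86 z19 [ 0.5828 -0.1758  0.019 ] z60 [ 0.5774 -0.1709  0.06  ]
516 [310.7 153.7] [25.5 25.9] 126 z19 [ 0.6351 -0.0762  0.019 ] z60 [ 0.6278 -0.0747  0.06  ]
```

View pics/crop1.png

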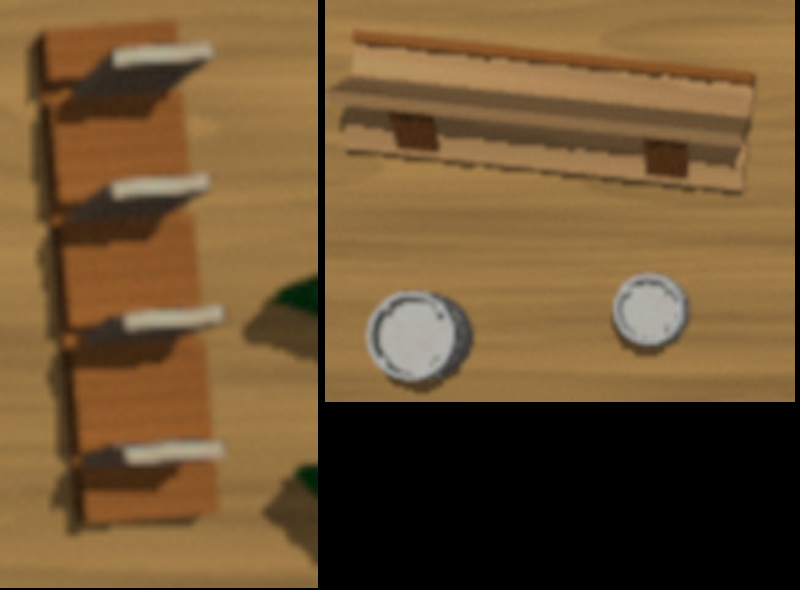

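View pics/crop2.png

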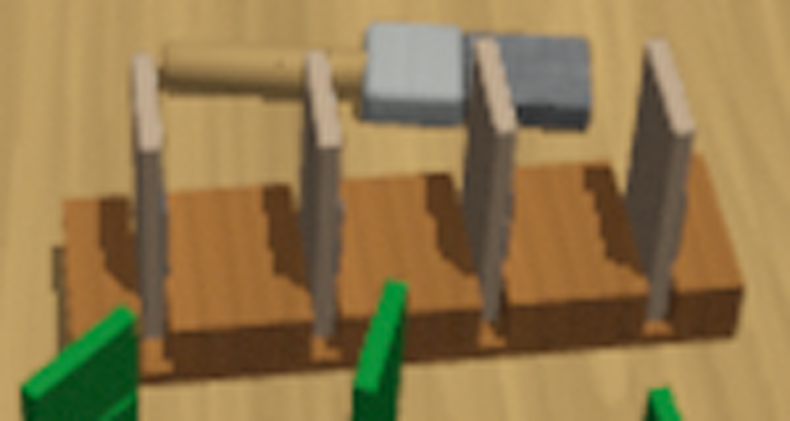

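Crops: the holder holds four bisque tiles whose bright top faces sit about 4.9x crop (163,55), (160,187), (173,320) and (174,452). They are the meant ones, being bisque and in the slots. The ledge's brown lip runs (355,35)-(753,77) and its rear base corners are at (345,152) and (743,191).

```bash
python3 - <<'E'
from h import *
im=cv2.imread("pics/raw_top0.png"); hsv=cv2.cvtColor(im,cv2.COLOR_BGR2HSV);s=hsv[...,1].astype(int);v=hsv[...,2].astype(int)
# tiles
m=np.zeros(s.shape,bool);m[135:255,370:435]=((s<75)&(v>125))[135:255,370:435]
for c,a,r,e in blobs(im,m,20):
    b=cv2.boxPoints(r);print("tile",int(a),np.round(r[0],1),np.round(r[1],1),"ang",round(r[2],1),np.round(onz("top",r[0],.108)[:2],4))
# holder
m=np.zeros(s.shape,bool);m[130:260,370:425]=((s>130)&(v>90)&(hsv[...,0]<17))[130:260,370:425]
pts=np.argwhere(cv2.morphologyEx(m.astype(np.uint8),cv2.MORPH_OPEN,np.ones((3,3))))[:,::-1].astype(np.float32)
r=cv2.minAreaRect(pts);B=np.array([onz("top",p,.03)[:2] for p in cv2.boxPoints(r)]);print("holder",np.round(B,4).tolist(),np.round(B.mean(0),4))
# tubs
for nm,(x,y),w,z in(("big",(166,240),20,.06),("small",(236,232),18,.052)):
    m=np.zeros(s.shape,bool);sl=np.s_[y-w:y+w,x-w:x+w];m[sl]=((s<60)&(v>125))[sl]
    c,a,rr,e=max(blobs(im,m,50),key=lambda t:t[1]);cc,rad=cv2.minEnclosingCircle(c)
    h=cv2.convexHull(c);e=cv2.fitEllipse(h)
    print(nm,np.round(e[0],1),np.round(e[1],1),np.round(cc,1),round(rad,1),np.round(onz("top",e[0],z),4),np.round(onz("top",cc,z),4))
# ledge
f=lambda x,y:(140+(x-325)/3.357-.35,140+y/3.357-.35)
for n,a,b,z in(("lip mid",(355,37),(753,77),.022),("base rear",(345,152),(743,191),.014),("board front",(333,78),(749,122),.0657)):
    A,B=onz("top",f(*a),z),onz("top",f(*b),z);d=B-A;print(n,np.round((A+B)/2,4),"L",round(np.linalg.norm(d),4),"yaw",np.round(np.degrees(np.arctan2(d[0],-d[1])),2))
m=(hsv[...,0]<14)&(s>120);m=m.copy();
for x in range(150,266,12):
    y0=149+(x-149)*.105;ys=[y for y in range(int(y0)-4,int(y0)+6)]
    print(x,[(int(hsv[y,x,0]),int(s[y,x]),int(v[y,x])) for y in ys][:8]) if x in(162,246) else None
E
```

```text
tile 41 [405.  226.6] [ 3.5 18.1] ang 82.9 [ 0.457 -0.279]
tile 39 [404.5 199.5] [ 3. 19.] ang 90.0 [ 0.5168 -0.2789]
tile 36 [402.  172.5] [ 3. 18.] ang 90.0 [ 0.5766 -0.2743]
tile 37 [402.5 145.5] [ 3. 19.] ang 90.0 [ 0.6369 -0.2763]
holder [[0.6644, -0.2343], [0.6701, -0.3021], [0.4283, -0.3192], [0.4225, -0.2522]] [ 0.5463 -0.2769]
big [165.1 239.6] [25.8 26.6] [165.1 239.5] 13.5 [0.4291 0.262  0.06  ] [0.4294 0.262  0.06  ]
small [236.2 231.6] [20.7 21.6] [236.3 231.5] 10.9 [0.4477 0.0986 0.052 ] [0.4479 0.0983 0.052 ]
lip mid [0.6284 0.1714 0.022 ] L 0.2876 yaw -5.99
base rear [0.5469 0.1793 0.014 ] L 0.2883 yaw -5.75
board front [0.5912 0.1727 0.0657] L 0.2894 yaw -6.25
162 [(17, 141, 156), (18, 139, 163), (18, 141, 168), (17, 143, 164), (16, 158, 152), (14, 177, 140), (14, 185, 135), (14, 170, 120)]
246 [(18, 142, 154), (18, 140, 155), (17, 140, 151), (17, 146, 145), (15, 161, 138), (14, 179, 135), (14, 180, 132), (14, 171, 115)]
```

```bash
cat >> h.py <<'E'
def ori(yaw,tilt=0.):
    """jaw (tool y) along horizontal heading yaw (deg), tool pointing down, then leant so its axis points out along +heading by tilt (deg)"""
    best=None
    z=np.array([0,0,-1.]);h=np.array([np.cos(np.radians(yaw)),np.sin(np.radians(yaw)),0])
    rot=R.from_rotvec(np.cross(z,h)*np.radians(tilt))
    return [rot.apply(np.c_[np.cross(s*h,z),s*h,z].T).T for s in(1,-1)]
def q_for(pos,yaw,tilt=0.):
    c=[]
    for M in ori(yaw,tilt):
        q=R.from_matrix(M).as_quat();j=ik(list(pos),list(q))
        if j is not None:c.append((abs(j[5]),list(q)))
    return min(c)[1]
def F():return np.array(state()["force"])
def P():return np.array(state()["tool_pos"])
def rep(*a):
    s=state();print(*a,"t",round(s["time_s"],1),"p",np.round(s["tool_pos"],4),"f",np.round(s["force"],1),"op",round(s["opening"],4))
def shot(nm,*cams):
    for n in cams or("top","side"):cv2.imwrite(f"pics/raw_{n}{nm}.png",camera(n)[:,:,::-1])
E
cat > lid.py <<'E'
from h import *
def pick(xy,D):
    """centre the lid by gripping along x then along y, leave gripped; returns lid centre"""
    for i,yaw in enumerate((0,90)):
        q=q_for((*xy,.2),yaw)
        if i==0: move_ptp([*xy,.2],q);move_gripper(D+.022)
        else: line_to([*xy,.12],rate=.2);line_to([*xy,.12],q,rate=.2)
        line_to([*xy,.087],rate=.1)
        move_gripper(D-.004,8);dwell(.2)
        rep("grip",yaw)
        if i==0: move_gripper(D+.022)
    return P()[:2]
E
python3 - <<'E'
from lid import *
for p in((.635,-.076,.2),(.458,-.093,.2),(.43,.26,.2),(.447,.098,.2)):
    for y in(0,90):print(p,y,np.round(ik(list(p),q_for(p,y)),2))
for y in(-.102,.102):
    print(np.round(ik([.55,.17+y,.17],q_for([.55,.17+y,.17],-6,20)),2))
xy=np.array([.6351,-.0762])
print(pick(xy,.066))
line_to([*xy,.2]);rep("up");shot("1","side")
E
```

```text
(0.635, -0.076, 0.2) 0 [-0.22  0.61  1.61 -0.    0.92 -0.22]
(0.635, -0.076, 0.2) 90 [-0.22  0.61  1.61 -0.    0.92  1.35]
(0.458, -0.093, 0.2) 0 [-0.34  0.4   2.04 -0.    0.7  -0.34]
(0.458, -0.093, 0.2) 90 [-0.34  0.4   2.04 -0.    0.7   1.23]
(0.43, 0.26, 0.2) 0 [ 0.41  0.44  1.96 -0.    0.74  0.41]
(0.43, 0.26, 0.2) 90 [ 0.41  0.44  1.96 -0.    0.74 -1.16]
(0.447, 0.098, 0.2) 0 [ 0.07  0.39  2.06 -0.    0.69  0.07]
(0.447, 0.098, 0.2) 90 [ 0.07  0.39  2.06 -0.    0.69 -1.5 ]
[ 0.02  0.5   2.02 -0.15  0.28  0.26]
[ 0.4   0.57  1.85 -0.4   0.44  0.85]
grip 0 t 5.0 p [ 0.6352 -0.0762  0.0872] f [ 0.1 -1.3  2.9] op 0.0658
grip 90 t 8.8 p [ 0.6353 -0.0763  0.0874] f [-0.5 -0.1  5. ] op 0.0656
[ 0.63525192 -0.07625004]
up t 9.7 p [ 0.6347 -0.0761  0.1991] f [-0.5 -0.1 -0.4] op 0.0657
```

```bash
python3 - <<'E'
from lid import *
line_to([.6352,-.0762,.0885],rate=.15);move_gripper(.09);line_to([.6352,-.0762,.2],rate=.25)
j=np.array(state()["joints"]);j[0]-=.75;set_joints(list(j));rep()
shot("2")
im=cv2.imread("pics/raw_top2.png");hsv=cv2.cvtColor(im,cv2.COLOR_BGR2HSV);s=hsv[...,1].astype(int);v=hsv[...,2].astype(int)
for (x,y) in((310,154),(318,227)):
    m=np.zeros(s.shape,bool);sl=np.s_[y-25:y+25,x-22:x+22];m[sl]=((s<50)&(v>100))[sl]
    for c,a,r,e in blobs(im,m): print(int(a),np.round(e[0],2),np.round(e[1],1),np.round(onz("top",e[0],.019),4))
cv2.imwrite("pics/v2.png",cv2.resize(im,None,fx=1.42,fy=1.42))
im=cv2.imread("pics/raw_side2.png");hsv=cv2.cvtColor(im,cv2.COLOR_BGR2HSV);s=hsv[...,1].astype(int);v=hsv[...,2].astype(int)
m=np.zeros(s.shape,bool);p=proj("side",[.635,-.076,.019]);x,y=map(int,p);sl=np.s_[y-14:y+14,x-24:x+24];m[sl]=((s<50)&(v>70))[sl]
print("side pred",p)
for c,a,r,e in blobs(im,m): print(int(a),np.round(e[0],2),np.round(e[1],1),np.round(onz("side",e[0],.019),4))
E
```

```text
t 13.6 p [ 0.4134 -0.4877  0.1998] f [-0.7  0.2 -0.8] op 0.0904
519 [310.22 154.37] [25.5 26. ] [ 0.6334 -0.075   0.019 ]
352 [317.92 227.42] [20.8 21.6] [ 0.458  -0.0926  0.019 ]
side pred [341.53758365 243.31159667]
416 [341.84 244.57] [19.1 27.9] [ 0.6351 -0.0803  0.019 ]
```

View pics/v2.png

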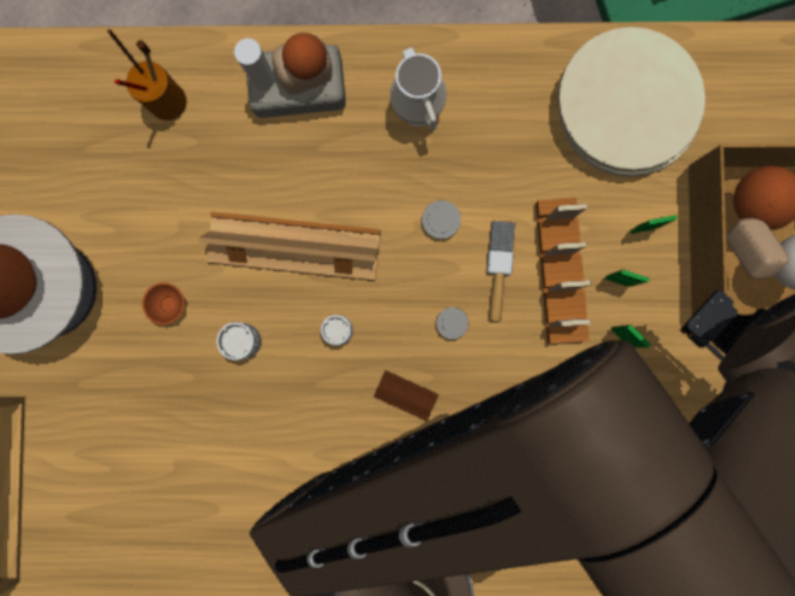

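The top view shows nothing disturbed, and the big lid is still where I set it. Measured against its known position, the top camera is off by (+1.8, -1.2) mm, so I'll correct for that and place the big lid.

```bash
cat >> lid.py <<'E'
B=np.array([.0018,-.0012])
def place(xy,rim,D,off=0):
    q=q_for((*xy,.22),90)
    line_to([*P()[:2],.22],rate=.25)
    move_ptp([*xy,.22],q)
    line_to([*xy,rim+.1],rate=.2)
    f0=F()
    hit=line_to([*xy,rim+.078],rate=.03,stop_force=3)   # nominal contact rim+.081(+off)
    rep("set",hit,"expected z",rim+.082+off)
    return f0
def release(xy,D):
    move_gripper(D+.02);line_to([*P()[:2],P()[2]+.06],rate=.2)
E
python3 - <<'E'
from lid import *
xy=np.array([.6352,-.0762]);q=q_for((*xy,.2),90)
move_ptp([*xy,.2],q);line_to([*xy,.087],rate=.15);move_gripper(.062,8);dwell(.1);rep("grip")
place(np.array([.4310,.2608]),.06,.066)
E
```

```text
grip t 17.0 p [ 0.6353 -0.0762  0.0874] f [-0.6  0.8  5. ] op 0.0657
set True expected z 0.14200000000000002 t 20.9 p [0.4309 0.2608 0.1406] f [ 0.1 -0.3  1.2] op 0.0656
```

```bash
cat >> lid.py <<'E'
def push(xy,rim):
    line_to([*xy,rim+.13],rate=.2);move_gripper(0,10)
    line_to([*xy,rim+.098],rate=.15);dwell(.2);f0=F()[2]
    z=rim+.095;log=[];pk=0
    while z>rim+.0815:
        line_to([*xy,z],rate=.02);f=F()[2]-f0;pk=max(pk,f);log.append((round(P()[2]-rim-.078,4),round(f,1)))
        if z<rim+.0845 and f>4 or f>20:break
        z-=.0005
    print(log,"peak",pk);line_to([*xy,rim+.13],rate=.2);rep("pushed")
E
python3 - <<'E'
from lid import *
xy=P()[:2];release(xy,.066);rep("rel");shot("3");push(np.array([.4310,.2608]),.06)
shot("4","side")
o=np.vstack([cv2.resize(cv2.imread(f"pics/raw_side{k}.png")[120:230,200:340],(380,299),interpolation=cv2.INTER_CUBIC) for k in(3,4)])
cv2.imwrite("pics/v3.png",o)
E
```

```text
rel t 21.9 p [0.4307 0.2607 0.2014] f [ 0.5 -0.5 -0.9] op 0.086
[(np.float64(0.017), np.float64(0.7)), (np.float64(0.0165), np.float64(0.7)), (np.float64(0.016), np.float64(1.1)), (np.float64(0.0155), np.float64(0.5)), (np.float64(0.015), np.float64(0.3)), (np.float64(0.0145), np.float64(0.5)), (np.float64(0.014), np.float64(0.2)), (np.float64(0.0135), np.float64(0.8)), (np.float64(0.0132), np.float64(4.1)), (np.float64(0.0127), np.float64(6.2)), (np.float64(0.0123), np.float64(6.4)), (np.float64(0.0119), np.float64(6.8)), (np.float64(0.0115), np.float64(8.4)), (np.float64(0.0111), np.float64(9.6)), (np.float64(0.0105), np.float64(8.8)), (np.float64(0.0099), np.float64(6.7)), (np.float64(0.0092), np.float64(5.7)), (np.float64(0.0085), np.float64(2.3)), (np.float64(0.008), np.float64(3.7)), (np.float64(0.0071), np.float64(0.4)), (np.float64(0.0068), np.float64(0.9)), (np.float64(0.0064), np.float64(1.8)), (np.float64(0.006), np.float64(0.5)), (np.float64(0.0055), np.float64(1.0)), (np.float64(0.005), np.float64(0.3)), (np.float64(0.0049), np.float64(6.5))] peak 9.580061782793631
pushed t 31.1 p [0.4311 0.2608 0.1906] f [ 0.3 -0.2 -0.4] op 0.0002
```

View pics/v3.png

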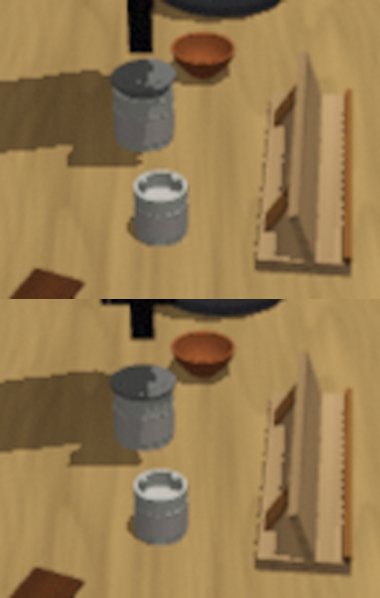

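Two side crops: the big lid stands high and loose before the push and sits flush on the tub after it. The force log agrees, with a 9.6 N snap and contact on the rim at 4.9 mm. Next is the small lid, re-measured first.

```bash
cat > loc.py <<'E'
from h import *
def lid_small(nm):
    shot(nm,"top");im=cv2.imread(f"pics/raw_top{nm}.png");hsv=cv2.cvtColor(im,cv2.COLOR_BGR2HSV);s=hsv[...,1].astype(int);v=hsv[...,2].astype(int)
    m=(s<50)&(v>100)&(v<150);m[:140]=0;m[275:]=0;m[:,:255]=0;m[:,:]=m
    m[:,400:]=0
    return [(np.round(e[0],1),np.round(e[1],1),onz("top",e[0],.019)[:2]+[.0018,-.0012]) for c,a,r,e in blobs(im,m,200) if 18<e[1][0] and e[1][1]<24]
E
python3 - <<'E'
from lid import *
import loc
L=loc.lid_small("5");print(L)
assert len(L)==1
xy=L[0][2]
pick(xy,.054);place(np.array([.4496,.0973]),.052,.054)
E
```

```text
[(array([317.9, 227.4]), array([20.9, 21.4]), array([ 0.45978763, -0.09384257]))]
grip 0 t 35.9 p [ 0.4598 -0.0938  0.0871] f [-0.1  0.   4.1] op 0.0538
grip 90 t 39.7 p [ 0.4599 -0.0939  0.0873] f [0.2 0.  4.8] op 0.0539
set True expected z 0.134 t 43.8 p [0.4492 0.0974 0.1329] f [0.3 2.1 1. ] op 0.0535
```

```bash
python3 - <<'E'
from lid import *
release(P()[:2],.054);push(np.array([.4494,.0978]),.052)
# move aside towards the holder, look at everything
X=np.array([.457+.0018,-.279-.0012]);q=q_for((*X,.3),4);move_ptp([.40,-.25,.26],q_for((.4,-.25,.26),4));move_gripper(.03)
rep();shot("6")
im=cv2.imread("pics/raw_side6.png");A=cv2.resize(im[120:230,200:340],(480,377),interpolation=cv2.INTER_CUBIC)
# ledge model overlay check on the side view
O=np.array([.600+.0018,.174-.0012,0]);y=np.radians(-6);Rz=np.array([[np.cos(y),-np.sin(y),0],[np.sin(y),np.cos(y),0],[0,0,1]])
def ov(n,im,x0,y0,x1,y1,k):
    A=cv2.resize(im[y0:y1,x0:x1],None,fx=k,fy=k,interpolation=cv2.INTER_CUBIC)
    for lx,lz,c in((0,.014,(0,0,255)),(-.0188,.0657,(255,0,0)),(.032,.014,(0,255,0)),(-.053,.014,(0,255,0))):
        p=[(proj(n,O+Rz@[lx,s*.145,lz])-[x0-.5,y0-.5])*k for s in(-1,1)];cv2.line(A,*[tuple(np.int32(np.round(a))) for a in p],c,1)
    return A
a=ov("side",im,260,130,340,230,4.5);b=ov("top",cv2.imread("pics/raw_top6.png"),140,140,280,260,3.2)
o=np.zeros((460,820,3),np.uint8)[:, :800];o[:450,:360]=a;o[:384,350+10:360+440]=b[:, :440];cv2.imwrite("pics/v4.png",o)
E
```

```text
[(np.float64(0.017), np.float64(-0.2)), (np.float64(0.0165), np.float64(0.9)), (np.float64(0.016), np.float64(-0.2)), (np.float64(0.0155), np.float64(0.1)), (np.float64(0.015), np.float64(-0.5)), (np.float64(0.0145), np.float64(0.4)), (np.float64(0.014), np.float64(1.4)), (np.float64(0.0136), np.float64(1.7)), (np.float64(0.0131), np.float64(2.7)), (np.float64(0.0126), np.float64(4.4)), (np.float64(0.0122), np.float64(6.5)), (np.float64(0.0118), np.float64(9.1)), (np.float64(0.0113), np.float64(9.4)), (np.float64(0.0107), np.float64(6.2)), (np.float64(0.01), np.float64(3.5)), (np.float64(0.0095), np.float64(5.8)), (np.float64(0.009), np.float64(3.9)), (np.float64(0.0084), np.float64(2.5)), (np.float64(0.0077), np.float64(0.3)), (np.float64(0.0074), np.float64(0.9)), (np.float64(0.0069), np.float64(-0.2)), (np.float64(0.0065), np.float64(0.3)), (np.float64(0.006), np.float64(0.2)), (np.float64(0.0055), np.float64(-0.1)), (np.float64(0.005), np.float64(-0.2)), (np.float64(0.0048), np.float64(7.4))] peak 9.368213285515372
pushed t 53.9 p [0.4495 0.0978 0.1824] f [-0.6 -0.3 -0.7] op 0.0004
t 55.9 p [ 0.4  -0.25  0.26] f [0.6 0.  0.1] op 0.0298
```

View pics/v4.png

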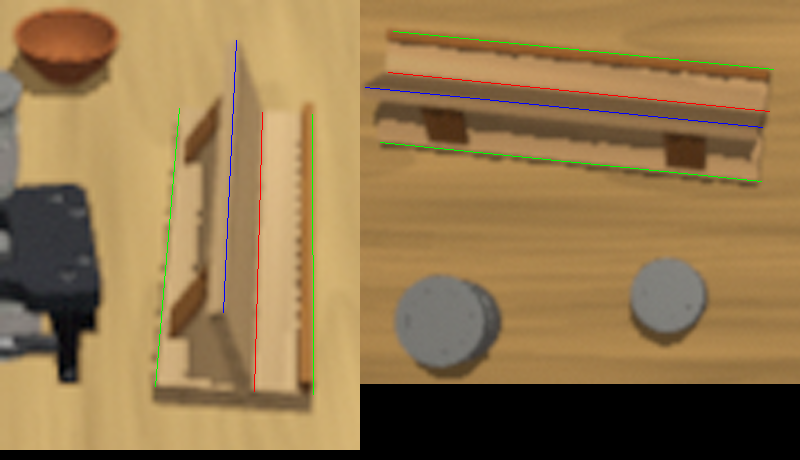

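The model overlay matches the ledge in both views to about 2 mm, and both lids are down. Now the first tile, the nearest one, goes to the +y end of the ledge.

```bash
cat > tile.py <<'E'
from h import *
O=np.array([.6018,.1728,0]);YAW=-6.
Rz=R.from_euler("z",YAW,degrees=True).as_matrix()
A=Rz@[-np.sin(np.radians(20)),0,np.cos(np.radians(20))];N=Rz@[np.cos(np.radians(20)),0,np.sin(np.radians(20))];EX=Rz[:,0]
T=[(.4588,-.2802),(.5186,-.2801),(.5784,-.2755),(.6387,-.2775)]
def pick(i):
    xy=T[i];q=q_for((*xy,.3),4)
    move_gripper(.03);move_ptp([*xy,.27],q);line_to([*xy,.158],rate=.15)
    move_gripper(0,15);dwell(.2);rep("grip");d=P()[2]-.008
    line_to([*xy,.30],rate=.15);rep("up");return d
def place(y,d,gap=.005):
    C=O+[0,0,.014]+Rz@[0,y,0]+.004*N+gap*EX; G=C+d*A
    q=q_for(G,YAW,20)
    move_ptp(list(G+.13*A),q);line_to(list(G+.012*A),rate=.15);dwell(.2)
    hit=line_to(list(G-.006*A),rate=.02,stop_force=2.5);p=P();rep("down",hit,"along a over nominal",round((p-G)@A,4))
    line_to(list(p+.001*np.array([0,0,1])),rate=.02);dwell(.1);p=P()
    hit=line_to(list(p-(gap+.006)*EX),rate=.02,stop_force=2);pp=P();rep("back",hit,"moved",round((p-pp)@EX,4))
    line_to(list(pp-[0,0,.003]),rate=.02,stop_force=2);rep("seat")
def let():
    p=P();move_gripper(.026);dwell(.2);line_to(list(p+.1*A),rate=.15);rep("off")
E
python3 - <<'E'
from tile import *
d=pick(0);place(.102,d);shot("7")
im=cv2.imread("pics/raw_side7.png");u,v=np.int32(proj("side",O+Rz@[0,.06,.05]))
cv2.imwrite("pics/v5.png",cv2.resize(im[v-75:v+75,u-90:u+90],None,fx=4,fy=4,interpolation=cv2.INTER_CUBIC))
E
```

```text
grip t 58.2 p [ 0.4589 -0.2803  0.1584] f [-1.4  0.9  5. ] op 0.0079
up t 59.3 p [ 0.4586 -0.28    0.2992] f [-0.4 -0.3 -0.8] op 0.0083
down True along a over nominal -0.0002 t 63.1 p [0.57   0.2787 0.1564] f [-0.6  0.3  4.9] op 0.0081
back True moved 0.0043 t 63.8 p [0.5657 0.2791 0.1573] f [ 1.7 -0.2  2.2] op 0.0078
seat t 64.0 p [0.5663 0.2795 0.1557] f [-2.2  0.5  6.3] op 0.008
```

View pics/v5.png

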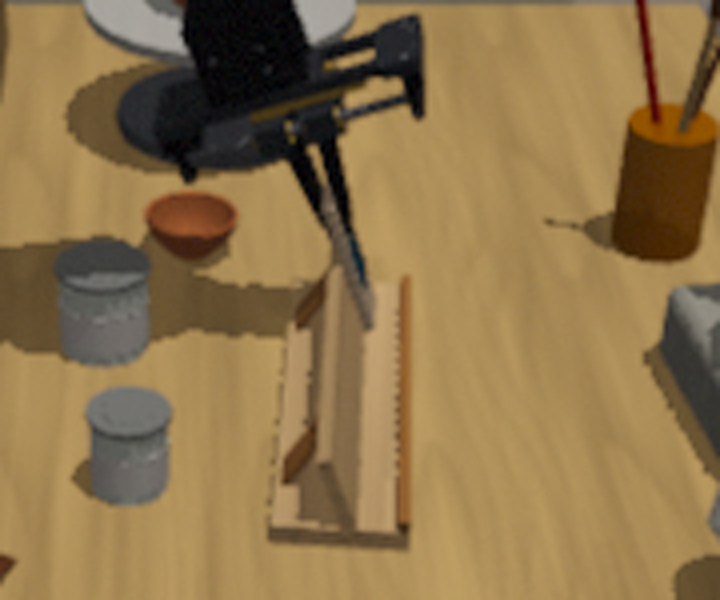

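The tile is on the base against the board at crop (345,260), its blue glaze facing out, and contact came within 1 mm of nominal. I'll release it and check before the next.

```bash
python3 - <<'E'
from tile import *
let()
d=pick(1);shot("8")
im=cv2.imread("pics/raw_side8.png");u,v=np.int32(proj("side",O+Rz@[0,.06,.05]))
o=cv2.resize(im[v-60:v+60,u-50:u+50],(400,480),interpolation=cv2.INTER_CUBIC)
im=cv2.imread("pics/raw_top8.png");u,v=np.int32(proj("top",O+Rz@[0,.06,.05]))
cv2.imwrite("pics/v6.png",np.hstack([o,cv2.resize(im[v-60:v+60,u-50:u+50],(400,480),interpolation=cv2.INTER_CUBIC)]))
E
```

```text
off t 65.7 p [0.5322 0.283  0.249 ] f [-0.   0.8  0.8] op 0.0261
grip t 69.7 p [ 0.5188 -0.2802  0.1585] f [-0.5  0.6  5.9] op 0.0082
up t 70.8 p [ 0.5184 -0.28    0.2991] f [ 0.2 -0.9 -0.2] op 0.008
```

View pics/v6.png

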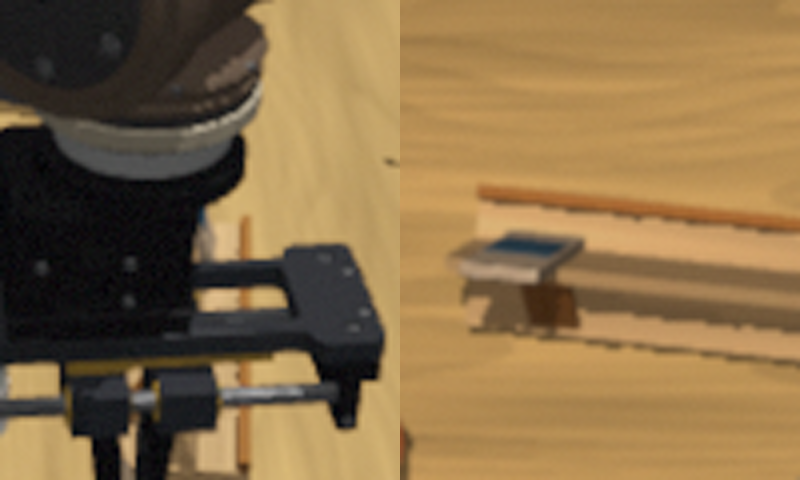

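In the top crop, tile 1 leans on the board at (515,258) with the glaze out and parallel to the lip. The remaining three go the same way.

```bash
python3 - <<'E'
from tile import *
place(.034,.1505);let()
for i,y in((2,-.034),(3,-.102)):
    d=pick(i);place(y,d);let()
set_joints([-1.376,.491,1.559,0,1.092,-.106]);rep("home");shot("9")
im=cv2.imread("pics/raw_side9.png");u,v=np.int32(proj("side",O+[0,0,.05]))
o=cv2.resize(im[v-75:v+75,u-60:u+40],(400,600),interpolation=cv2.INTER_CUBIC)
im=cv2.imread("pics/raw_top9.png");u,v=np.int32(proj("top",O+[0,0,.05]))
t=cv2.resize(im[v-50:v+100,u-70:u+70],(400,int(150*400/140)),interpolation=cv2.INTER_CUBIC)
t=np.vstack([t,np.zeros((600-t.shape[0],400,3),np.uint8)]);cv2.imwrite("pics/v7.png",np.hstack([o,t]))
cv2.imwrite("pics/v8.png",cv2.resize(im,None,fx=1.42,fy=1.42))
E
```

```text
down True along a over nominal -0.0005 t 74.5 p [0.5629 0.2111 0.1563] f [-2.8 -0.2  4.7] op 0.0079
back True moved 0.0047 t 75.2 p [0.5583 0.2116 0.1572] f [2.5 0.5 0.9] op 0.0076
seat t 75.4 p [0.5589 0.2119 0.1555] f [-1.  -0.3  5.8] op 0.0077
off t 77.0 p [0.5248 0.2154 0.2489] f [-0.8  0.4 -0.7] op 0.0264
grip t 80.7 p [ 0.5785 -0.2756  0.1585] f [ 0.1 -0.2  6.2] op 0.0082
up t 81.8 p [ 0.5782 -0.2754  0.299 ] f [-0.4 -0.5 -1.1] op 0.008
down True along a over nominal -0.0005 t 85.1 p [0.5558 0.1435 0.1563] f [-1.5 -0.6  4.8] op 0.0079
back True moved 0.005 t 85.8 p [0.5509 0.144  0.1572] f [ 2.2 -0.2  2.6] op 0.0079
seat t 86.1 p [0.5515 0.1443 0.1554] f [-1.7 -0.7  6.6] op 0.0078
off t 87.6 p [0.5175 0.1478 0.2488] f [-0.4 -0.  -0.2] op 0.0259
grip t 91.2 p [ 0.6388 -0.2776  0.1585] f [-1.2  0.5  5.6] op 0.0078
up t 92.3 p [ 0.6385 -0.2774  0.2989] f [ 0.6  0.3 -1.4] op 0.0083
down True along a over nominal -0.0005 t 95.5 p [0.5487 0.0758 0.1563] f [-2.5  0.9  5.1] op 0.0075
back True moved 0.0053 t 96.2 p [0.5434 0.0764 0.1572] f [ 1.7 -0.2  2. ] op 0.008
seat t 96.4 p [0.544  0.0765 0.1553] f [-1.3 -0.3  5.7] op 0.0082
off t 98.0 p [0.51   0.08   0.2487] f [ 0.7 -0.2 -0.3] op 0.0262
home t 100.7 p [ 0.1857 -0.5965  0.2922] f [-0.4  0.7  1. ] op 0.0258
```

View pics/v7.png

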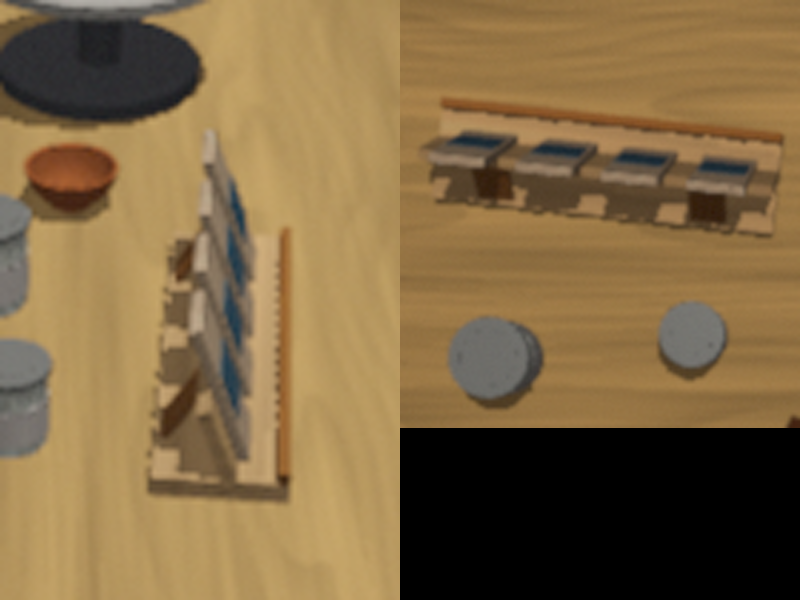

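View pics/v8.png

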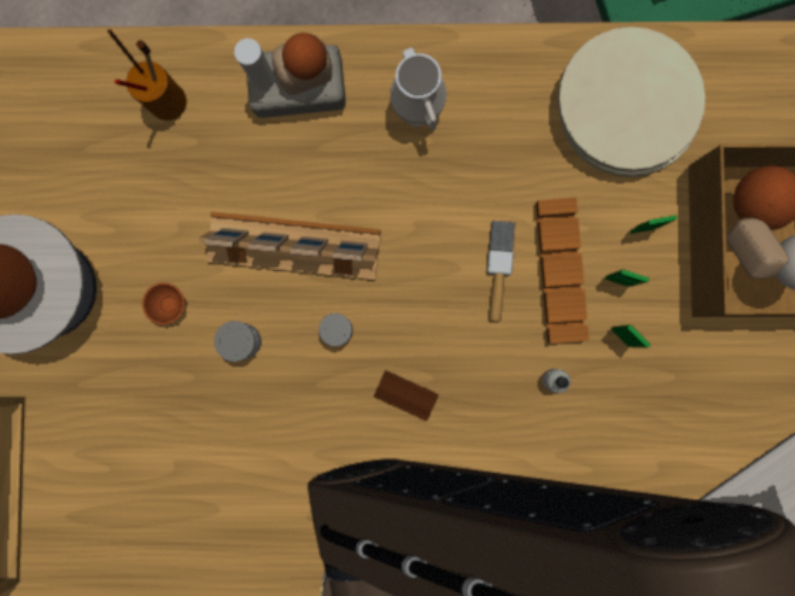

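All four tiles lean in a row against the board with the glaze out and gaps between them. Both lids are on, the holder is empty and the bystanders have not moved. Handing in.

```bash
python3 -c "
from plant import *
print(close_job())"
```

```text
the job is handed in; nothing more can be done
None
```

The job is handed in at about 101 s of the 210 s allowed, with both tubs closed and all four tiles on the ledge. No check failed, and neither lid was seen to shift by itself.

- **Lids:** each lid is on its own tub. The push on each rose to about 9.5 N, dropped at the snap, and stopped at first rim contact of 6.5 to 7.4 N. At that point the lid tops were 4.9 mm (big) and 4.8 mm (small) above the rims, against 5 mm nominal.
- **Tiles:** I gripped each tile only on its top 28 mm, and set it against the board with the glaze out, one every 68 mm. Base contact was within 0.5 mm of nominal. Board contact varied by 1 mm over 204 mm, so the tiles should be square to about 0.3°.
- **Last pictures:** the four tiles lean in a row, clear of each other. The holder is empty, and the bystanders and green look-alikes are where they were. I had no close view to confirm that every glaze swatch is unsmudged.
- **Disagreements:** the top camera read the big lid about 2 mm off the position found by gripping it, and I corrected for that. My first reading of the board's upper edge was 10 mm out because I had picked the wrong edge. A model overlay then matched both views to about 2 mm.

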